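# Fill the spice carousel, bring the red-capped jar to the front and hold it

### The arm

A 6-joint arm with a two-finger parallel gripper is mounted at the origin on a cart in front of the work surface, level with it; the furniture and walls round the work are solid. World frame = base frame: x ahead of the robot, y to its left, z up, the work surface at z = 0. Lengths are in m, angles in rad, forces in N, time in s.
With the tool pointing down it reaches from about 0.25 to 0.8 m from the base axis. Payload 3.9 kg.
Tool frame: the origin (TCP) lies between the finger pads; the fingertips stand 11 mm ahead of it and the grasp point (between the pads) lies 8 mm behind it; z points along the fingers, y is the line along which they close (so a half turn about z gives the same grasp; the last joint's range is limited). The gripper opens to 85 mm and grips with 20 to 120 N. Pads are 22 mm wide; open, the fingers measure 114 mm over their backs; the gripper's body (76 mm by 85 mm) begins 54 mm behind the grasp point. The pads swing forward as they close: fully open they stand 13 mm farther back than shut.
Start: joints at [1.243, 0.26, -0.138, 1.173, 0, 1.571], TCP at [0.169, 0.497, 0.242] pointing down, gripper open.
Joint ranges: [-2.78, 2.78], [-0.83, 1.72], [-1.28, 1.37], [-1.9, 2.12], [-1.57, 1.48], [-3.14, 3.14]. Speed limits (rad/s): [2.57, 2.57, 3.14, 3.14, 3.14, 3.14].

### API

Orientations are given as a unit quaternion [w, x, y, z].
In Python, from bench import manip gives the robot as it stands.
- The arm moves only by the tool jog_arm, never from a script. Its arguments are lists of equal length, an entry for each row: "angular": the turn, a rotation vector about the tool's x, y, z in rad, a list of three; "dp": the shift along the tool's x, y, z in m, a list of three; "hand": the opening, from 0 (shut) to 1 (fully open). In form: {"angular": [[rx, ry, rz], ...], "dp": [[tx, ty, tz], ...], "hand": [hand, ...]}. A call has 1 to 8 rows; each row shifts and turns the commanded pose from where the row before left it, along the tool's axes as they then stand; what a row does not reach is not made up. A row lasts 1/10 s, in which the tool goes at most 50 mm and 8.59 degrees, less where a joint would pass 70% of its speed; a pose out of reach is approached as far as the arm can. A call is refused whole if a number of a shift passes 0.05 or a number of a turn 0.15, either way. A call with a gripper value outside its range is refused whole. The fingers move at their own pace and stop on an object; the grip force is fixed at half the most. Time passes only in rows, so rows that do not move let the fingers close. It gives the time, the measured TCP pose, the force, the opening and the grip force at its end, in the units of the state.
- manip.observe(): the state, without advancing time (a new reading comes with each control period).
- manip.capture(name): name is "scene" or "side" or "wrist"; returns a dict with "pixels" (384x512x3 uint8, red, green, blue), "K" (3x3 intrinsics, pixels), "camera_from_world" (4x4, takes a point from world to camera coordinates). Camera axes: x right, y down, z forward; pixel columns grow to the right and rows downward; lengths in m; the calibration is good to about 2 mm. The wrist camera is an equidistant fisheye: a pixel r from the principal point sees the ray r / f radians off the axis. A picture is of the moment at which its call begins. There is no depth.
- manip.close_job(): hands the job in; it is judged then, once.
The state is a dict: "time_s": time; "qpos": joint angles; "qd": joint speeds; "joint_torque": joint torques, N m; "tcp_pos": TCP position; "orientation": TCP orientation; "ft_force": force on the tool from outside, world axes, zero at the start; "moment": the same for the moment, N m; "gripper_width": opening from 0.0 (shut) to 1.0 (fully open); "finger_force": force on a finger pad.
Only numpy, scipy, OpenCV 4.12 (cv2) and the standard library are available. Lean on these libraries where they do the work, as an engineer would, in place of code of your own. Each camera call takes 0.05 s, during which the arm holds its last target. There are 200 camera calls.

### The job

The yellow-capped spice jar and the white salt shaker stand loose near the front edge of the worktop: put both away in the two empty cups of the spice carousel, upright on the cup floors, then turn the carousel until its red-capped jar is at the front, straight towards the front edge of the worktop from the post, so that I can lift it out with one hand. Finish with the gripper closed on the knob on top of the post, holding the carousel still: do not let go. Leave the carousel's other jars in their cups, tip nothing over and leave the other things on the worktop where they are.

Things in the scene. Friction and masses are not known exactly. Their poses are not given: they have to be found in the camera images.
- carousel_foot: fixed round wooden foot of the spice carousel, 172 mm across, 18 mm high with its bearing; origin on the turning axis at worktop level. Its axes are the world's and do not turn: -x points to the front edge of the worktop (towards the robot), so 'at the front' is straight at -x from the axis
- carousel (a joint): turning angle of the carousel: 0 at the start of every run, grows counter-clockwise seen from above, no stops. The turning part: dark slate disc 230 mm across, top 32 mm above the worktop, five equal steel cups on it, a 13 mm steel post and a knob. It turns very easily (0.025 N m of friction), does not return by itself; jerky turning rocks the jars
- knob (a point): middle of the dark wooden knob on top of the post, on the turning axis, 169 mm above the worktop: round, upright, 38 mm across; straight sides from 12 mm below to 11 mm above this point, top 16 mm above it. Rigid with the disc: it turns the carousel by its own angle. The jars round it end at most 135 mm above the worktop
- pocket_0 (a point): centre of the inner floor of cup 0 of the carousel, 32 mm above the worktop and 80 mm from the turning axis, turning with it. Cup: open on top, round, 54 mm inside, 3 mm wall, rim 38 mm above its floor. The five cups are 72 degrees (94 mm) apart; seen from above they are numbered counter-clockwise. Which cups are taken at the start varies: three hold a bottle or jar, two are empty
- pocket_1 (a point): centre of the inner floor of cup 1 of the carousel, 32 mm above the worktop and 80 mm from the turning axis, turning with it. Cup: open on top, round, 54 mm inside, 3 mm wall, rim 38 mm above its floor. The five cups are 72 degrees (94 mm) apart; seen from above they are numbered counter-clockwise
- pocket_2 (a point): centre of the inner floor of cup 2 of the carousel, 32 mm above the worktop and 80 mm from the turning axis, turning with it. Cup: open on top, round, 54 mm inside, 3 mm wall, rim 38 mm above its floor. The five cups are 72 degrees (94 mm) apart; seen from above they are numbered counter-clockwise
- pocket_3 (a point): centre of the inner floor of cup 3 of the carousel, 32 mm above the worktop and 80 mm from the turning axis, turning with it. Cup: open on top, round, 54 mm inside, 3 mm wall, rim 38 mm above its floor. The five cups are 72 degrees (94 mm) apart; seen from above they are numbered counter-clockwise
- pocket_4 (a point): centre of the inner floor of cup 4 of the carousel, 32 mm above the worktop and 80 mm from the turning axis, turning with it. Cup: open on top, round, 54 mm inside, 3 mm wall, rim 38 mm above its floor. The five cups are 72 degrees (94 mm) apart; seen from above they are numbered counter-clockwise
- yellow_jar: spice jar with yellow cap, to be loaded: rounded-square glass body 42 mm wide (50 mm over the corners), round cap 43 mm across over the top 21 mm, 103 mm tall, about 110 g; stands loose on the worktop, as the shaker does. Not far behind, fixed, is a black coffee maker, 0.35 m tall, from x = 0.63 back, y -0.05 to 0.18: carry things round its front; origin at the centre of its underside, z up
- salt_shaker: white salt shaker with grey domed top, to be loaded: round, body 43 mm across up to 66 mm, top part 34 mm across from there up, 90 mm tall in all, about 100 g; stands loose on the worktop; origin at the centre of its underside, z up
- red_jar: spice jar with red cap, round, 45 mm across, 97 mm tall, 110 g: the one that must come to the front; stands loose in one of the cups; origin at the centre of its underside, z up
- black_jar: spice jar with black cap, round, 44 mm across, 103 mm tall; stands loose in a cup; origin at the centre of its underside, z up
- dropper_bottle: brown dropper bottle with black cap and bulb, round, 34 mm across, 102 mm tall; stands loose in a cup; origin at the centre of its underside, z up
- mug: bystander: white mug with a leaf pattern, 82x112x94 mm, behind the carousel; origin under its centre
- lemon: bystander: lemon, 83 mm long, on the worktop left of the carousel; origin under its centre
- garlic: bystander: garlic bulb, 50 mm, on the worktop left of the carousel; origin under its centre
- brush: bystander: blue dish brush, 269 mm long, lying in front of the sink; origin under its centre
Things that resemble listed ones, but are neither listed nor needed, are in the scene too. What is shaped like the yellow_jar but green is not meant.

How it is judged:
On the way, in this order (a step that is already met when the one before it is completed fails the run):
1. the yellow-capped jar and the salt shaker both stand upright on the floor of a cup, while the red-capped jar is not yet at the front (angle between each of yellow_jar, salt_shaker's own z axis and vertical below 0.12 rad and (distance between yellow_jar and pocket_0 below 0.014 m or distance between yellow_jar and pocket_1 below 0.014 m or distance between yellow_jar and pocket_2 below 0.014 m or distance between yellow_jar and pocket_3 below 0.014 m or distance between yellow_jar and pocket_4 below 0.014 m) and (distance between salt_shaker and pocket_0 below 0.014 m or distance between salt_shaker and pocket_1 below 0.014 m or distance between salt_shaker and pocket_2 below 0.014 m or distance between salt_shaker and pocket_3 below 0.014 m or distance between salt_shaker and pocket_4 below 0.014 m) and not (x of red_jar in the frame of carousel_foot below -0.05 m and y of red_jar in the frame of carousel_foot between -0.02 and 0.02 m)), for 0.2 s.
2. the red-capped jar is at the front and the gripper holds the carousel still by its knob (x of red_jar in the frame of carousel_foot below -0.05 m and y of red_jar in the frame of carousel_foot between -0.02 and 0.02 m and velocity of joint carousel between -0.08 and 0.08 rad/s and contact force between the fingers and carousel_knob above 3 N), for 0.3 s.
At the end, for the whole second after the job is handed in: Red-capped jar at the front (within 20 mm sideways of straight ahead of the axis), carousel under 0.08 rad/s, fingers on the knob with over 3 N, and all five jars and bottles upright in a cup (tilt under 0.12 rad, origin within 14 mm of the centre of the cup floor) (all of step 2 and angle between each of yellow_jar, salt_shaker, red_jar, black_jar, dropper_bottle's own z axis and vertical below 0.12 rad and (distance between yellow_jar and pocket_0 below 0.014 m or distance between yellow_jar and pocket_1 below 0.014 m or distance between yellow_jar and pocket_2 below 0.014 m or distance between yellow_jar and pocket_3 below 0.014 m or distance between yellow_jar and pocket_4 below 0.014 m) and (distance between salt_shaker and pocket_0 below 0.014 m or distance between salt_shaker and pocket_1 below 0.014 m or distance between salt_shaker and pocket_2 below 0.014 m or distance between salt_shaker and pocket_3 below 0.014 m or distance between salt_shaker and pocket_4 below 0.014 m) and (distance between red_jar and pocket_0 below 0.014 m or distance between red_jar and pocket_1 below 0.014 m or distance between red_jar and pocket_2 below 0.014 m or distance between red_jar and pocket_3 below 0.014 m or distance between red_jar and pocket_4 below 0.014 m) and (distance between black_jar and pocket_0 below 0.014 m or distance between black_jar and pocket_1 below 0.014 m or distance between black_jar and pocket_2 below 0.014 m or distance between black_jar and pocket_3 below 0.014 m or distance between black_jar and pocket_4 below 0.014 m) and (distance between dropper_bottle and pocket_0 below 0.014 m or distance between dropper_bottle and pocket_1 below 0.014 m or distance between dropper_bottle and pocket_2 below 0.014 m or distance between dropper_bottle and pocket_3 below 0.014 m or distance between dropper_bottle and pocket_4 below 0.014 m)); the arm keeps its last pose, push and grip.
It fails at once if a jar, bottle or the shaker is tipped over (more than 0.6 rad) (angle between any of red_jar, black_jar, dropper_bottle, yellow_jar, salt_shaker's own z axis and vertical above 0.6 rad).
It fails at once if the mug, lemon, garlic or dish brush is shifted by more than 30 mm (distance of any of mug, lemon, garlic, brush from where it was at the start of the episode above 0.03 m).
It also fails if it takes over 72 s, if anything falls off the work surface, if the arm or the gripper's body presses on something with over 40 N, if the wrist force passes 120 N, or if a joint passes its speed limit or range.

## Working session

There is one attempt and no reset: what is moved stays moved. The work goes in short steps, Python scripts to look and compute and a tool call to move; the robot and the scene stay as the last step left them, time stands still between calls to the robot, and variables do not carry over. Pictures are saved under pics/ and viewed, at most 10 in all, crops included, and the job is handed in when it is done.

Besides the shell and the picture viewer there is one more tool, called as name(argument=value, ...) on one line, values as JSON. jog_arm: Moves the arm, as the interface text tells. Its arguments: {"type":"object","properties":{"angular":{"type":"array"},"dp":{"type":"array"},"hand":{"type":"array"}},"required":["angular","dp","hand"]}

```bash
mkdir -p pics
cat > h.py <<'E'
import numpy as np,cv2
from bench import manip
from scipy.spatial.transform import Rotation as R
def ray(c,u,v,fish=False):
    K=c["K"];T=np.array(c["camera_from_world"]);x=(u-K[0][2])/K[0][0];y=(v-K[1][2])/K[1][1]
    if fish:
        r=np.hypot(x,y);d=np.array([x/r*np.sin(r),y/r*np.sin(r),np.cos(r)]) if r>1e-9 else np.array([0,0,1.])
    else: d=np.array([x,y,1.])
    o=-T[:3,:3].T@T[:3,3];return o,T[:3,:3].T@d
def plane(c,u,v,z,fish=False):
    o,d=ray(c,u,v,fish);return o+d*(z-o[2])/d[2]
def tri(rs):
    A=np.zeros((3,3));b=np.zeros(3)
    for o,d in rs:
        d=d/np.linalg.norm(d);P=np.eye(3)-np.outer(d,d);A+=P;b+=P@o
    p=np.linalg.solve(A,b);return p,[np.linalg.norm(np.cross(p-o,d/np.linalg.norm(d))) for o,d in rs]
def proj(c,p,fish=False):
    T=np.array(c["camera_from_world"]);q=T[:3,:3]@p+T[:3,3];K=c["K"]
    if fish:
        r=np.hypot(q[0],q[1]);t=np.arctan2(r,q[2]);return K[0][0]*q[0]/r*t+K[0][2],K[1][1]*q[1]/r*t+K[1][2]
    return K[0][0]*q[0]/q[2]+K[0][2],K[1][1]*q[1]/q[2]+K[1][2]
def save(c,n): cv2.imwrite(f"pics/{n}.png",cv2.cvtColor(c["pixels"],cv2.COLOR_RGB2BGR))
E
python3 - <<'E'
from h import *
import pickle
cs={n:manip.capture(n) for n in("scene","side","wrist")}
pickle.dump(cs,open("c0.pkl","wb"))
for n in("scene","side","wrist"):
    c=cs[n];print(n,np.round(c["K"],1).tolist(),np.round(-np.array(c["camera_from_world"])[:3,:3].T@np.array(c["camera_from_world"])[:3,3],3));save(c,n+"0")
s=manip.observe();print({k:np.round(v,3) for k,v in s.items()})
E
```

```text
scene [[455.2, 0.0, 256.3], [0.0, 455.2, 190.6], [0.0, 0.0, 1.0]] [-1.06   0.141  1.395]
side [[360.0, 0.0, 253.8], [0.0, 360.0, 191.7], [0.0, 0.0, 1.0]] [0.067 1.098 0.654]
wrist [[297.3, 0.0, 255.9], [0.0, 297.3, 191.3], [0.0, 0.0, 1.0]] [0.097 0.522 0.373]
{'time_s': np.float64(0.15), 'qpos': array([ 1.243,  0.261, -0.139,  1.173, -0.   ,  1.571]), 'qd': array([ 0.   , -0.002,  0.002,  0.001,  0.001,  0.   ]), 'joint_torque': array([ 1.0000e-03, -4.0600e+01,  2.5417e+01,  1.3000e-02,  0.0000e+00,
       -0.0000e+00]), 'tcp_pos': array([0.169, 0.497, 0.242]), 'orientation': array([-0.   ,  0.163,  0.987, -0.001]), 'ft_force': array([-0.491,  0.75 ,  0.153]), 'moment': array([ 0.02 ,  0.008, -0.007]), 'finger_force': np.float64(0.0), 'gripper_width': np.float64(0.998)}
```

View pics/scene0.png

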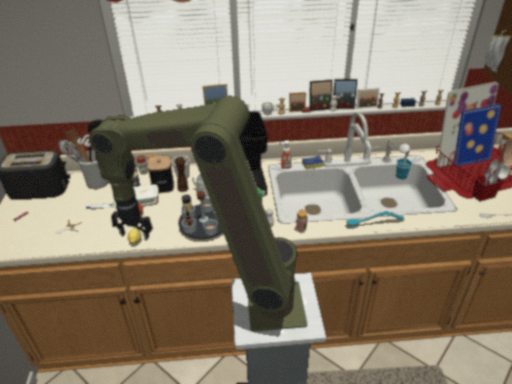

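View pics/side0.png

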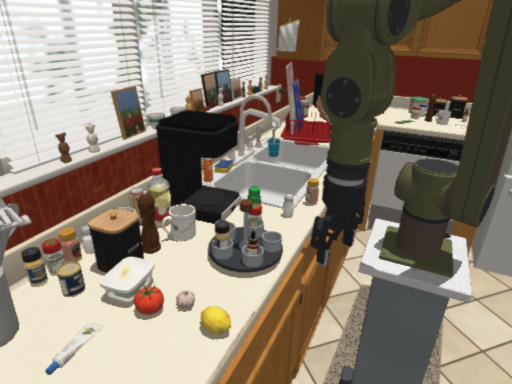

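Side view: carousel at (245,247), shaker candidate at (288,205), jar candidates at (312,190) and a green-capped one at (254,195). The arm hides parts of the scene view, so I'll take close crops to choose.

Run:
```python
from h import *
import pickle
cs=pickle.load(open("c0.pkl","rb"));s=cs["side"];w=cs["scene"]
for n,u,v,z in(("disc",245,250,.03),("shaker base",287,216,0),("jar base",311,203,0),("green base",255,212,0),("lemon",215,322,.02)):print(n,np.round(plane(s,u,v,z),3))
print(np.round(plane(w,301,230,0),3))
a=cv2.resize(s["pixels"][155:275,195:345],(800,600)[:2] and (700,560),interpolation=cv2.INTER_CUBIC)
cv2.imwrite("pics/crop1.png",a[:,:,::-1])
b=cv2.resize(w["pixels"][150:250,160:330],None,fx=2.3,fy=2.3,interpolation=cv2.INTER_CUBIC)
c=cv2.resize(cs["wrist"]["pixels"],None,fx=.75,fy=.75)
H=np.zeros((b.shape[0]+c.shape[0],391,3),np.uint8);H[:b.shape[0],:b.shape[1]]=b;H[b.shape[0]:,:384]=c
cv2.imwrite("pics/crop2.png",H[:,:,::-1])
```

```text
disc [0.469 0.287 0.03 ]
shaker base [ 0.448 -0.019  0.   ]
jar base [ 0.4   -0.164  0.   ]
green base [0.568 0.007 0.   ]
lemon [0.407 0.566 0.02 ]
[ 0.398 -0.162  0.   ]
```

View pics/crop1.png

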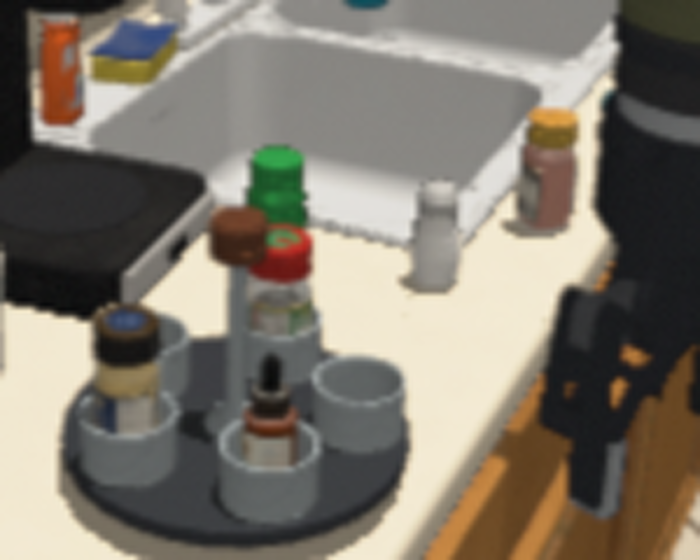

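View pics/crop2.png

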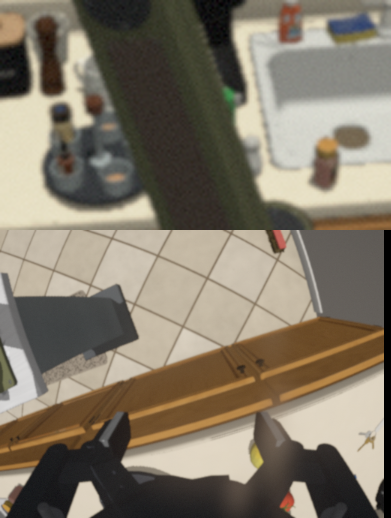

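Candidates for the jar: yellow cap at side (313,183)/scene (302,214), green one at side (254,195), orange bottle by the sink at (208,170) and orange-capped jars at the far left (68,240). By the description I take (313,183): yellow cap over a square body at the front edge, confirmed in the crop. Shaker: (288,203). Empty cups at side (272,237) and (230,228) (half hidden behind the black jar). Red cap at (256,209), dropper (253,245), black cap (222,228), knob (246,205).

Run:
```python
from h import *
import pickle
cs=pickle.load(open("c0.pkl","rb"));s=cs["side"];w=cs["scene"]
def mask(c,box,lo,hi):
    x0,y0,x1,y1=box;h=cv2.cvtColor(c["pixels"],cv2.COLOR_RGB2HSV)[y0:y1,x0:x1]
    m=cv2.inRange(h,lo,hi);n,l,st,ce=cv2.connectedComponentsWithStats(m)
    i=1+np.argmax(st[1:,4]);return ce[i]+[x0,y0],(st[i]+[x0,y0,0,0,0]).tolist()
f={}
f["cap s"]=mask(s,(303,172,325,200),(15,120,130),(28,255,255))
f["cap w"]=mask(w,(292,205,312,235),(12,120,110),(30,255,255))
f["knob s"]=mask(s,(238,195,253,215),(0,80,30),(14,255,160))
f["knob w"]=mask(w,(192,185,212,205),(0,80,30),(14,255,160))
f["red s"]=mask(s,(248,200,266,216),(0,180,120),(8,255,255))
f["green s"]=mask(s,(245,180,265,205),(50,120,60),(80,255,255))
for k,v in f.items():print(k,np.round(v[0],1),v[1])
print("cap",tri([ray(s,*f["cap s"][0]),ray(w,*f["cap w"][0])]))
print("knob",tri([ray(s,*f["knob s"][0]),ray(w,*f["knob w"][0])]))
k=tri([ray(s,*f["knob s"][0]),ray(w,*f["knob w"][0])])[0]
print("cup front",tri([ray(s,271.7,236.6),ray(w,210.9,224.8)]))
print("shaker",tri([ray(s,288.6,204.5),ray(w,270.5,217)]), plane(s,288.6,195.5,.085),plane(s,288,212,.02))
for n,p,z in(("dropper rim",(252.9,251.4),.07),("black rim",(222.9,241.8),.07),("black top",(222.3,223.6),.135),("red top",(255,206.5),.129),("front rim",(271.7,236.6),.07)):
    q=plane(s,*p,z);d=q[:2]-k[:2];print(n,np.round(q,3),np.hypot(*d).round(3),np.degrees(np.arctan2(d[1],d[0])).round(1))
```

```text
cap s [313.2 180.3] [309, 178, 10, 5, 36]
cap w [301.8 213.8] [298, 211, 8, 7, 45]
knob s [246.2 206.1] [240, 199, 13, 16, 151]
knob w [200.4 194.9] [197, 191, 7, 9, 47]
red s [257.  208.5] [252, 206, 9, 5, 23]
green s [254.3 194.4] [249, 187, 11, 16, 146]
cap (array([ 0.39811467, -0.16081153,  0.0983982 ]), [np.float64(0.0023539842687276013), np.float64(0.0023539842687277522)])
knob (array([0.47679298, 0.26930168, 0.1712554 ]), [np.float64(0.0019438200840316761), np.float64(0.001943820084031854)])
cup front (array([0.4056404 , 0.23282815, 0.06358811]), [np.float64(0.0015683377357896557), np.float64(0.0015683377357896529)])
shaker (array([ 0.44920157, -0.03072096,  0.04322203]), [np.float64(0.00039410164307997404), np.float64(0.0003941016430798889)]) [ 0.44759021 -0.01977096  0.085     ] [ 0.44411263 -0.01532501  0.02      ]
dropper rim [0.421 0.335 0.07 ] 0.086 130.4
black rim [0.52  0.331 0.07 ] 0.075 55.3
black top [0.517 0.337 0.135] 0.079 59.1
red top [0.484 0.19  0.129] 0.08 -84.7
front rim [0.404 0.24  0.07 ] 0.079 -158.3
```

```bash
cat >> h.py <<'E'
def st():
    s=manip.observe();q=s["orientation"];r=R.from_quat([q[1],q[2],q[3],q[0]]);M=r.as_matrix()
    return s,np.array(s["tcp_pos"]),M
def go(p,phi=None):
    "tool-frame shift to p (in present axes); turn about tool z to bring tool x to phi deg"
    s,t,M=st();f=np.degrees(np.arctan2(M[1,0],M[0,0]))
    print("t",round(float(s["time_s"]),2),"tcp",t.round(4),"phi",f.round(2),"tilt",np.round(M[:2,2],4),"open",round(float(s["gripper_width"]),3),"ff",round(float(s["finger_force"]),1),"q",np.round(s["qpos"],2),"F",np.round(s["ft_force"],1))
    d=np.array(p)-t; print(" shift in present axes",(M.T@d).round(4))
    if phi is not None:
        e=(phi-f+180)%360-180;a=np.radians(phi);X=np.array([np.cos(a),np.sin(a),0]);Y=np.array([np.sin(a),-np.cos(a),0])
        print(" turn z %.3f rad; shift after turn"%-np.radians(e),np.round([X@d,Y@d,-d[2]],4))
E
python3 - <<'E'
from h import *
import pickle
c=pickle.load(open("c0.pkl","rb"))["wrist"];s,t,M=st();T=np.array(c["camera_from_world"])
print("cam pos in tool",M.T@(-T[:3,:3].T@T[:3,3]-t));print("cam axes in tool (cols)\n",(M.T@T[:3,:3].T).round(3))
go([.36,.27,.34],180)
E
```

```text
cam pos in tool [ 0.07642374  0.0008139  -0.13186287]
cam axes in tool (cols)
 [[ 0.    -0.954 -0.299]
 [ 1.     0.    -0.001]
 [ 0.001 -0.299  0.954]]
t 0.15 tcp [0.1689 0.4966 0.2416] phi 161.22 tilt [-0.0005 -0.0015] open 0.998 ff 0.0 q [ 1.24  0.26 -0.14  1.17 -0.    1.57] F [-0.5  0.7  0.2]
 shift in present axes [-0.2539 -0.1531 -0.0981]
 turn z -0.328 rad; shift after turn [-0.1911 -0.2266 -0.0984]
```

jog_arm(angular=[[0,0,0],[0,0,0],[0,0,0],[0,0,0],[0,0,0],[0,0,0],[0,0,0],[0,0,0]], dp=[[0,0,-0.04],[-0.03,-0.01,-0.02],[-0.04,-0.013,0],[-0.045,-0.015,0],[-0.045,-0.015,0],[-0.045,-0.015,0],[-0.045,-0.015,0],[-0.045,-0.015,0]], hand=[1,1,1,1,1,1,1,1])

```text
time_s: 0.95
tcp_pos: [0.4179, 0.3078, 0.3021]
orientation: [-0.0, 0.163, 0.987, -0.0]
ft_force: [0.0, 0.8, 0.4]
gripper_width: 1.004
finger_force: 0.0
```

jog_arm(angular=[[0,0,0],[0,0,0],[0,0,0],[0,0,0],[0,0,0]], dp=[[-0.045,-0.015,0],[-0.04,-0.01,0],[-0.024,-0.006,0],[0,0,0],[0,0,0]], hand=[1,1,1,1,1])

```text
time_s: 1.45
tcp_pos: [0.5098, 0.2445, 0.3017]
orientation: [-0.001, 0.164, 0.987, -0.0]
ft_force: [-0.5, -0.3, -0.0]
gripper_width: 0.997
finger_force: 0.0
```

Run:
```python
from h import *
import pickle
c=manip.capture("wrist");pickle.dump(c,open("c1.pkl","wb"));save(c,"w1")
go([.51,.245,.30],180)
T=np.array(c["camera_from_world"]);print(-T[:3,:3].T@T[:3,3])
for a in(-158,-86,-14,58,130):
    p=np.array([.477+.08*np.cos(np.radians(a)),.269+.08*np.sin(np.radians(a)),.07]);print(a,np.round(proj(c,p,True),1))
print(proj(c,np.array([.477,.269,.185]),True))
```

```text
t 1.5 tcp [0.5093 0.245  0.3019] phi 161.22 tilt [-0.0014 -0.0001] open 0.999 ff 0.0 q [0.45 0.32 0.09 1.35 0.   0.78] F [0.1 0.  0.4]
 shift in present axes [-0.0007  0.0003  0.0019]
 turn z -0.328 rad; shift after turn [-0.0007  0.      0.0019]
[0.43797429 0.27002658 0.43376994]
-158 [222.5  83. ]
-86 [206.8 157. ]
-14 [270.6 194. ]
58 [327.5 147.4]
130 [300.3  76.9]
(np.float64(270.0872375632538), np.float64(145.7679994420235))
```

View pics/w1.png

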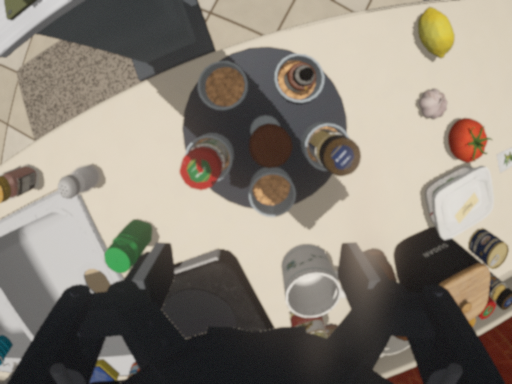

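The wrist view shows empty cups at (223,86) and (272,190), red cap (201,167), dropper (302,75), black cap (341,155), knob (271,146), shaker (80,181), and yellow jar at the left edge (12,185).

```bash
cat >> h.py <<'E'
def rect(c,cx,cy,z,half=.06,res=.0005):
    "top-down resampling of the fisheye picture on the plane z"
    n=int(2*half/res);g=(np.arange(n)+.5)*res-half;X,Y=np.meshgrid(cx+g,cy-g)
    T=np.array(c["camera_from_world"]);K=c["K"];P=np.stack([X,Y,np.full_like(X,z)],-1)@T[:3,:3].T+T[:3,3]
    r=np.hypot(P[...,0],P[...,1]);t=np.arctan2(r,P[...,2])/r
    return cv2.remap(c["pixels"],(K[0][0]*P[...,0]*t+K[0][2]).astype(np.float32),(K[1][1]*P[...,1]*t+K[1][2]).astype(np.float32),cv2.INTER_CUBIC)
def circ(c,cx,cy,z,r0,r1,half=.06,res=.0005,p2=12):
    g=cv2.GaussianBlur(cv2.cvtColor(rect(c,cx,cy,z,half,res),cv2.COLOR_RGB2GRAY),(5,5),1.5)
    h=cv2.HoughCircles(g,cv2.HOUGH_GRADIENT_ALT if 0 else cv2.HOUGH_GRADIENT,1,5,param1=60,param2=p2,minRadius=int(r0/res),maxRadius=int(r1/res))
    return [] if h is None else [(round(cx-half+(u+.5)*res,4),round(cy+half-(v+.5)*res,4),round(r*res,4)) for u,v,r in h[0][:4]]
E
python3 - <<'E'
from h import *
import pickle
c=pickle.load(open("c1.pkl","rb"))
print("front",circ(c,.403,.239,.07,.025,.032));print("back",circ(c,.555,.25,.07,.025,.032));print("dropper cup",circ(c,.426,.33,.07,.025,.032))
print("knob",circ(c,.477,.269,.18,.016,.022));print("disc",circ(c,.477,.269,.032,.11,.12,.15,.001))
print("red",circ(c,.483,.19,.129,.018,.026));print("black",circ(c,.52,.337,.135,.018,.026))
im=np.hstack([rect(c,.403,.239,.07),rect(c,.555,.25,.07),rect(c,.477,.269,.18)])
cv2.imwrite("pics/r1.png",im[:,:,::-1])
E
```

```text
front [(np.float32(0.4045), np.float32(0.2375), np.float32(0.0306)), (np.float32(0.407), np.float32(0.24), np.float32(0.0278)), (np.float32(0.4065), np.float32(0.236), np.float32(0.0284)), (np.float32(0.4045), np.float32(0.24), np.float32(0.0284))]
back [(np.float32(0.556), np.float32(0.251), np.float32(0.0306)), (np.float32(0.5525), np.float32(0.254), np.float32(0.0317)), (np.float32(0.555), np.float32(0.2535), np.float32(0.0295)), (np.float32(0.5435), np.float32(0.253), np.float32(0.026))]
dropper cup [(np.float32(0.4245), np.float32(0.329), np.float32(0.0317)), (np.float32(0.428), np.float32(0.3275), np.float32(0.0284)), (np.float32(0.4245), np.float32(0.3245), np.float32(0.0262)), (np.float32(0.43), np.float32(0.329), np.float32(0.0268))]
knob [(np.float32(0.4945), np.float32(0.317), np.float32(0.0216)), (np.float32(0.429), np.float32(0.311), np.float32(0.0217)), (np.float32(0.468), np.float32(0.2185), np.float32(0.0193)), (np.float32(0.432), np.float32(0.3095), np.float32(0.0188))]
disc [(np.float32(0.477), np.float32(0.269), np.float32(0.1128)), (np.float32(0.484), np.float32(0.27), np.float32(0.1183)), (np.float32(0.472), np.float32(0.27), np.float32(0.1106)), (np.float32(0.478), np.float32(0.275), np.float32(0.1183))]
red [(np.float32(0.4745), np.float32(0.208), np.float32(0.0235)), (np.float32(0.4875), np.float32(0.194), np.float32(0.0257)), (np.float32(0.4805), np.float32(0.1975), np.float32(0.0218)), (np.float32(0.4825), np.float32(0.1905), np.float32(0.0241))]
black [(np.float32(0.5185), np.float32(0.337), np.float32(0.0202)), (np.float32(0.5175), np.float32(0.3345), np.float32(0.0235)), (np.float32(0.505), np.float32(0.3265), np.float32(0.0257)), (np.float32(0.5025), np.float32(0.326), np.float32(0.0235))]
```

View pics/r1.png

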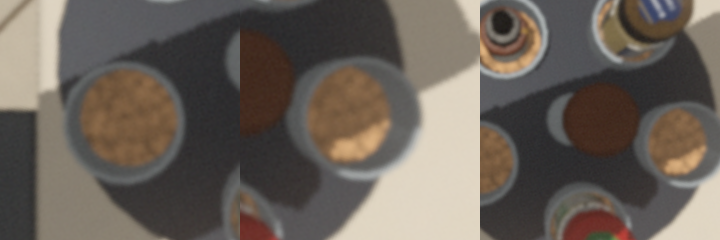

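jog_arm(angular=[[0,0,0],[0,0,0],[0,0,0],[0,0,0],[0,0,0],[0,0,0],[0,0,0],[0,0,0]], dp=[[-0.008,-0.025,0],[-0.012,-0.042,0.006],[-0.013,-0.045,0.008],[-0.013,-0.045,0.008],[-0.013,-0.045,0.008],[-0.013,-0.045,0.008],[-0.013,-0.045,0.008],[-0.011,-0.04,0.006]], hand=[1,1,1,1,1,1,1,1])

```text
time_s: 2.3
tcp_pos: [0.4929, -0.1009, 0.2502]
orientation: [-0.0, 0.162, 0.987, 0.0]
ft_force: [0.9, 1.2, -0.6]
gripper_width: 1.003
finger_force: 0.0
```

jog_arm(angular=[[0,0,0],[0,0,0],[0,0,0]], dp=[[-0.004,-0.014,0],[0,0,0],[0,0,0]], hand=[1,0.9,0.8])

```text
time_s: 2.6
tcp_pos: [0.4932, -0.1136, 0.2506]
orientation: [0.0, 0.163, 0.987, 0.0]
ft_force: [0.3, 0.5, -0.1]
gripper_width: 0.801
finger_force: 0.0
```

Run:
```python
from h import *
import pickle
c=manip.capture("wrist");pickle.dump(c,open("c2.pkl","wb"));save(c,"w2")
go([.47,-.186,.20])
print(proj(c,np.array([.398,-.161,.103]),True),proj(c,np.array([.447,-.02,.09]),True))
```

```text
t 2.65 tcp [ 0.4933 -0.1134  0.2506] phi 161.33 tilt [0.0004 0.0007] open 0.8 ff 0.0 q [-0.23  0.22 -0.16  1.18  0.    0.1 ] F [-0.1 -0.5  0.1]
 shift in present axes [-0.0012 -0.0763  0.0506]
(np.float64(175.57819415537818), np.float64(104.77656065238176)) (np.float64(329.65540493608626), np.float64(105.53767407351073))
```

View pics/w2.png

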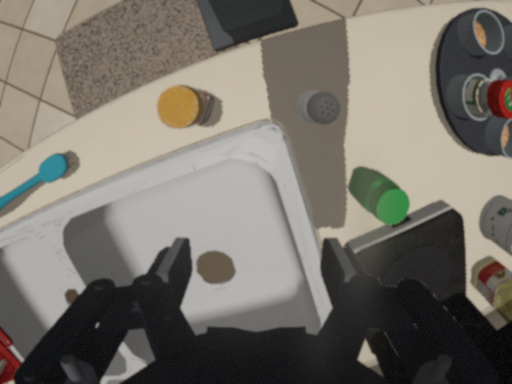

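The yellow cap is at (179,106), the shaker top at (322,107), the green lookalike at (392,203). Moving lower over the jar for the second view.

jog_arm(angular=[[0,0,0],[0,0,0],[0,0,0],[0,0,0]], dp=[[0,-0.038,0.025],[0,-0.038,0.025],[0,0,0],[0,0,0]], hand=[0.8,0.8,0.8,0.8])

```text
time_s: 3.05
tcp_pos: [0.4686, -0.1857, 0.2001]
orientation: [-0.001, 0.163, 0.987, 0.001]
ft_force: [-1.4, -0.1, -0.3]
gripper_width: 0.8
finger_force: 0.0
```

Run:
```python
from h import *
import pickle
c3=manip.capture("wrist");pickle.dump(c3,open("c3.pkl","wb"));c2=pickle.load(open("c2.pkl","rb"))
def cap(c):
    h=cv2.cvtColor(c["pixels"],cv2.COLOR_RGB2HSV);m=cv2.inRange(h,(12,150,90),(30,255,255))
    n,l,s,ce=cv2.connectedComponentsWithStats(m);i=[j for j in range(1,n) if s[j,4]>200 and s[j,1]<200]
    for j in i: print(s[j],ce[j].round(1))
    return max(i,key=lambda j:s[j,4]),ce,s
a=cap(c2);b=cap(c3)
p,e=tri([ray(c2,*a[1][a[0]],True),ray(c3,*b[1][b[0]],True)]);print("cap",p.round(4),np.round(e,4))
for c in(c2,c3):
    print("hough cap",circ(c,p[0],p[1],.103,.019,.024,.04,p2=15))
    print("hough shaker",circ(c,.45,-.028,.09,.014,.019,.04),circ(c,.45,-.028,.066,.019,.024,.04))
im=np.hstack([rect(c2,.398,-.161,.103,.05),rect(c3,.398,-.161,.103,.05),rect(c2,.45,-.028,.08,.05),rect(c3,.45,-.028,.08,.05)])
cv2.imwrite("pics/r2.png",im[:,:,::-1]);go([p[0],p[1],.085],167)
```

```text
[160  88  36  38 975] [177.1 105.5]
[ 233   81   50   50 1715] [257.2 104.8]
cap [ 0.3993 -0.1602  0.102 ] [0.0002 0.0002]
hough cap [(np.float64(0.3998), np.float64(-0.1602), np.float32(0.0207)), (np.float64(0.4028), np.float64(-0.1592), np.float32(0.0237)), (np.float64(0.3988), np.float64(-0.1627), np.float32(0.0232)), (np.float64(0.3998), np.float64(-0.1567), np.float32(0.0198))]
hough shaker [(np.float32(0.447), np.float32(-0.027), np.float32(0.0169)), (np.float32(0.446), np.float32(-0.03), np.float32(0.0142))] [(np.float32(0.447), np.float32(-0.0205), np.float32(0.0198)), (np.float32(0.4495), np.float32(-0.021), np.float32(0.0191))]
hough cap [(np.float64(0.4003), np.float64(-0.1607), np.float32(0.021)), (np.float64(0.4008), np.float64(-0.1582), np.float32(0.0231)), (np.float64(0.3978), np.float64(-0.1612), np.float32(0.0225)), (np.float64(0.4028), np.float64(-0.1607), np.float32(0.0237))]
hough shaker [(np.float32(0.4445), np.float32(-0.0355), np.float32(0.0158)), (np.float32(0.446), np.float32(-0.0295), np.float32(0.0164)), (np.float32(0.4455), np.float32(-0.0325), np.float32(0.0187)), (np.float32(0.4395), np.float32(-0.0525), np.float32(0.0175))] [(np.float32(0.448), np.float32(-0.019), np.float32(0.0212)), (np.float32(0.4535), np.float32(-0.02), np.float32(0.0212)), (np.float32(0.449), np.float32(-0.016), np.float32(0.0192)), (np.float32(0.4495), np.float32(-0.021), np.float32(0.0196))]
t 3.1 tcp [ 0.4694 -0.1856  0.2008] phi 161.31 tilt [0.0007 0.0006] open 0.8 ff 0.0 q [-0.38  0.25 -0.27  1.06  0.   -0.05] F [ 0.  -0.4 -0.5]
 shift in present axes [0.0746 0.0015 0.1158]
 turn z -0.099 rad; shift after turn [0.074  0.009  0.1158]
```

View pics/r2.png

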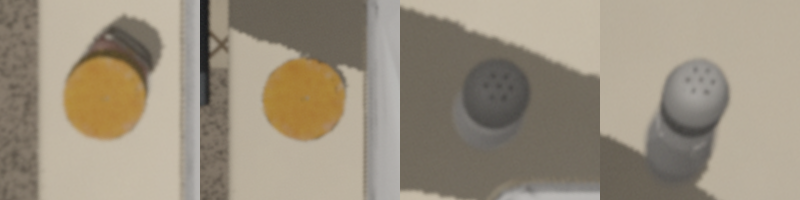

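Cap circle agrees in both views: (0.400,-0.160), top 0.102. The shaker is near (0.447,-0.025); a closer look at it comes later. Going to grasp the cap.

jog_arm(angular=[[0,0,-0.1],[0,0,0],[0,0,0],[0,0,0],[0,0,0],[0,0,0]], dp=[[0,0,0],[0.037,0.0045,0],[0.037,0.0045,0],[0,0,0.03],[0,0,0.02],[0,0,0]], hand=[0.8,0.8,0.8,0.8,0.8,0.8])

```text
time_s: 3.7
tcp_pos: [0.398, -0.1594, 0.1495]
orientation: [-0.001, 0.112, 0.994, 0.001]
ft_force: [-0.0, -0.3, 0.2]
gripper_width: 0.799
finger_force: 0.0
```

Run:
```python
from h import *
go([.4,-.16,.085],167)
```

```text
t 3.7 tcp [ 0.398  -0.1594  0.1495] phi 167.1 tilt [-0.0019  0.0013] open 0.799 ff 0.0 q [-0.38  0.16 -0.52  0.89  0.   -0.16] F [-0.  -0.3  0.2]
 shift in present axes [-0.0022 -0.0001  0.0645]
 turn z 0.002 rad; shift after turn [-0.0021 -0.0001  0.0645]
```

jog_arm(angular=[[0,0,0],[0,0,0],[0,0,0],[0,0,0],[0,0,0],[0,0,0],[0,0,0],[0,0,0]], dp=[[-0.001,0,0.025],[0,0,0.025],[0,0,0.014],[0,0,0],[0,0,0],[0,0,0],[0,0,0],[0,0,0]], hand=[0.8,0.8,0.8,0.6,0.45,0.3,0.3,0.3])

```text
time_s: 4.5
tcp_pos: [0.4013, -0.162, 0.0877]
orientation: [0.002, 0.114, 0.994, -0.0]
ft_force: [-0.8, 0.9, 7.9]
gripper_width: 0.48
finger_force: 61.3
```

Run:
```python
from h import *
go([.4,-.16,.085],167)
```

```text
t 4.5 tcp [ 0.4013 -0.162   0.0877] phi 166.96 tilt [ 0.0035 -0.0006] open 0.48 ff 61.3 q [-0.38  0.24 -0.62  0.71  0.   -0.16] F [-0.8  0.9  7.9]
 shift in present axes [0.0018 0.0016 0.0027]
 turn z -0.001 rad; shift after turn [0.0017 0.0016 0.0027]
```

jog_arm(angular=[[0,0,0],[0,0,0],[0,0,0],[0,0,0],[0,0,0],[0,0,0],[0,0,0],[0,0,0]], dp=[[0,0,-0.015],[0,0,-0.03],[0,0,-0.045],[0,0,-0.045],[0,0,-0.045],[0,0,-0.03],[0,0,0],[0,0,0]], hand=[0.3,0.3,0.3,0.3,0.3,0.3,0.3,0.3])

```text
time_s: 5.3
tcp_pos: [0.3998, -0.1617, 0.2966]
orientation: [0.001, 0.114, 0.994, -0.0]
ft_force: [-0.7, 0.3, -2.4]
gripper_width: 0.487
finger_force: 60.7
```

Run:
```python
from h import *
import pickle
c=manip.capture("wrist");pickle.dump(c,open("c4.pkl","wb"))
s,t,M=st();go([.556,.251,.30])
a=rect(c,t[0],t[1],t[2]+.0175,.06);b=rect(c,t[0],t[1],t[2]-.08,.06)
cv2.imwrite("pics/r4.png",np.hstack([a,b,cv2.resize(c["pixels"],(320,240))])[:,:,::-1])
```

```text
t 5.35 tcp [ 0.3991 -0.1614  0.2955] phi 166.94 tilt [-0.0013  0.0005] open 0.486 ff 60.7 q [-0.38  0.08 -0.23  1.27 -0.   -0.16] F [-0.5  0.1 -2.1]
 shift in present axes [-0.0597  0.4372 -0.0045]
```

View pics/r4.png

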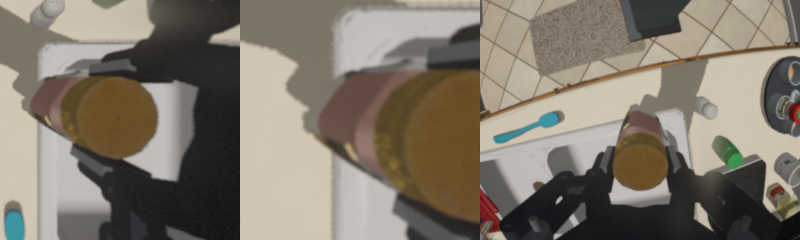

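jog_arm(angular=[[0,0,0],[0,0,0],[0,0,0],[0,0,0],[0,0,0],[0,0,0],[0,0,0],[0,0,0]], dp=[[0,0.02,-0.005],[0,0.04,0],[0,0.045,0],[0,0.045,0],[0,0.045,0],[-0.006,0.045,0],[-0.01,0.045,0],[-0.012,0.044,0]], hand=[0.3,0.3,0.3,0.3,0.3,0.3,0.3,0.3])

```text
time_s: 6.15
tcp_pos: [0.5002, 0.1541, 0.2991]
orientation: [-0.002, 0.113, 0.994, -0.001]
ft_force: [0.5, -0.6, -0.1]
gripper_width: 0.483
finger_force: 61.0
```

jog_arm(angular=[[0,0,0],[0,0,0],[0,0,0],[0,0,0],[0,0,0]], dp=[[-0.012,0.044,0],[-0.012,0.035,0],[-0.008,0.023,0],[0,0,0],[0,0,0]], hand=[0.3,0.3,0.3,0.3,0.3])

```text
time_s: 6.65
tcp_pos: [0.5545, 0.2445, 0.2987]
orientation: [-0.002, 0.113, 0.994, -0.001]
ft_force: [-0.3, -0.2, -1.3]
gripper_width: 0.486
finger_force: 61.1
```

Run:
```python
from h import *
go([.5568,.2495,.122],167)
```

```text
t 6.65 tcp [0.5545 0.2445 0.2987] phi 166.99 tilt [-0.0046 -0.0024] open 0.486 ff 61.1 q [ 0.42  0.39  0.21  1.39 -0.    0.64] F [-0.3 -0.2 -1.3]
 shift in present axes [-0.0018  0.006   0.1767]
 turn z -0.000 rad; shift after turn [-0.0011  0.0054  0.1767]
```

jog_arm(angular=[[0,0,0],[0,0,0],[0,0,0],[0,0,0],[0,0,0],[0,0,0]], dp=[[-0.0015,0.0055,0],[0,0,0.035],[0,0,0.04],[0,0,0.03],[0,0,0.013],[0,0,0]], hand=[0.3,0.3,0.3,0.3,0.3,0.3])

```text
time_s: 7.25
tcp_pos: [0.5559, 0.2479, 0.1807]
orientation: [-0.003, 0.114, 0.993, -0.002]
ft_force: [-1.1, -0.0, -1.2]
gripper_width: 0.483
finger_force: 61.1
```

Run:
```python
from h import *
import pickle
c=manip.capture("wrist");pickle.dump(c,open("c5.pkl","wb"))
go([.5568,.2495,.122],167)
go([.5568,.2495,.122],167)
s=manip.capture("side")
cv2.imwrite("pics/r5.png",np.hstack([cv2.resize(c["pixels"],(400,300)),cv2.resize(s["pixels"][170:275,195:335],(400,300),interpolation=cv2.INTER_CUBIC)])[:,:,::-1])
pickle.dump(s,open("s5.pkl","wb"))
```

```text
t 7.3 tcp [0.5571 0.2485 0.1826] phi 166.89 tilt [-0.0024 -0.0011] open 0.482 ff 61.1 q [ 0.42  0.44 -0.03  1.11 -0.    0.65] F [-0.6 -0.3 -0.4]
 shift in present axes [0.0004 0.001  0.0606]
 turn z -0.002 rad; shift after turn [0.0005 0.0009 0.0606]
t 7.3 tcp [0.5571 0.2485 0.1826] phi 166.89 tilt [-0.0024 -0.0011] open 0.482 ff 61.1 q [ 0.42  0.44 -0.03  1.11 -0.    0.65] F [-0.6 -0.3 -0.4]
 shift in present axes [0.0004 0.001  0.0606]
 turn z -0.002 rad; shift after turn [0.0005 0.0009 0.0606]
```

View pics/r5.png

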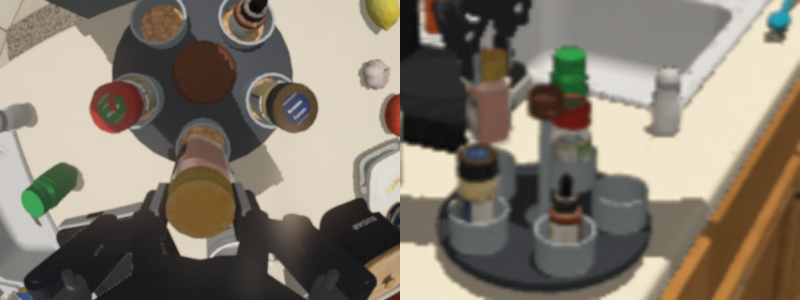

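The view shows the jar directly over the back cup, with its rim visible just inward of the jar bottom. All ten pictures are used, so from here on I work by numbers. Lowering with force checks.

jog_arm(angular=[[0,0,0],[0,0,0],[0,0,0],[0,0,0],[0,0,0]], dp=[[0,0.0005,0.012],[0,0,0.008],[0,0,0.005],[0,0,0.005],[0,0,0]], hand=[0.3,0.3,0.3,0.3,0.3])

```text
time_s: 7.85
tcp_pos: [0.5578, 0.25, 0.1524]
orientation: [-0.001, 0.114, 0.994, -0.0]
ft_force: [-1.2, -1.0, -0.8]
gripper_width: 0.483
finger_force: 61.1
```

jog_arm(angular=[[0,0,0],[0,0,0],[0,0,0],[0,0,0]], dp=[[0,0,0.005],[0,0,0.005],[0,0,0],[0,0,0]], hand=[0.3,0.3,0.3,0.3])

```text
time_s: 8.25
tcp_pos: [0.5582, 0.2501, 0.1431]
orientation: [-0.0, 0.114, 0.994, -0.0]
ft_force: [0.4, -0.2, -1.1]
gripper_width: 0.484
finger_force: 61.1
```

Run:
```python
from h import *
go([.5568,.2495,.122],167);print(manip.observe()["moment"])
```

```text
t 8.25 tcp [0.5582 0.2501 0.1431] phi 166.95 tilt [-0.0004 -0.0002] open 0.484 ff 61.1 q [ 0.42  0.46 -0.1   1.01 -0.    0.65] F [ 0.4 -0.2 -1.1]
 shift in present axes [ 0.0012 -0.0009  0.0211]
 turn z -0.001 rad; shift after turn [ 0.0012 -0.0009  0.0211]
[-0.02227592  0.02370182  0.06149407]
```

jog_arm(angular=[[0,0,0],[0,0,0],[0,0,0],[0,0,0],[0,0,0],[0,0,0]], dp=[[0.0005,-0.0003,0.006],[0,0,0.006],[0,0,0.005],[0,0,0.002],[0,0,0],[0,0,0]], hand=[0.3,0.3,0.3,0.3,0.3,0.3])

```text
time_s: 8.85
tcp_pos: [0.5578, 0.25, 0.1243]
orientation: [0.0, 0.114, 0.994, 0.0]
ft_force: [-0.0, 0.5, -0.5]
gripper_width: 0.483
finger_force: 61.1
```

Run:
```python
from h import *
go([.5568,.2495,.122],167);print(manip.observe()["moment"])
```

```text
t 8.85 tcp [0.5578 0.25   0.1243] phi 166.95 tilt [0. 0.] open 0.483 ff 61.1 q [ 0.42  0.47 -0.13  0.97  0.    0.65] F [-0.   0.5 -0.5]
 shift in present axes [ 0.0009 -0.0007  0.0023]
 turn z -0.001 rad; shift after turn [ 0.0009 -0.0007  0.0023]
[ 0.01783971 -0.02227627 -0.02362728]
```

jog_arm(angular=[[0,0,0],[0,0,0],[0,0,0],[0,0,0]], dp=[[0,0,0.002],[0,0,0.001],[0,0,0.001],[0,0,0]], hand=[0.3,0.3,0.3,0.3])

```text
time_s: 9.25
tcp_pos: [0.5577, 0.25, 0.1202]
orientation: [-0.0, 0.114, 0.994, -0.0]
ft_force: [-0.8, 0.8, -0.3]
gripper_width: 0.482
finger_force: 61.1
```

jog_arm(angular=[[0,0,0],[0,0,0],[0,0,0]], dp=[[0,0,0.001],[0,0,0.001],[0,0,0]], hand=[0.3,0.3,0.3])

```text
time_s: 9.55
tcp_pos: [0.5582, 0.2505, 0.1198]
orientation: [0.001, 0.114, 0.994, 0.001]
ft_force: [-1.9, 0.6, 5.1]
gripper_width: 0.481
finger_force: 61.9
```

jog_arm(angular=[[0,0,0],[0,0,0],[0,0,0],[0,0,0],[0,0,0],[0,0,0],[0,0,0],[0,0,0]], dp=[[0,0,-0.0005],[0,0,0],[0,0,0],[0,0,0],[0,0,-0.005],[0,0,-0.02],[0,0,-0.035],[0,0,-0.04]], hand=[0.5,0.55,0.65,0.7,0.7,0.7,0.7,0.7])

```text
time_s: 10.35
tcp_pos: [0.5568, 0.2495, 0.2188]
orientation: [-0.001, 0.114, 0.994, -0.001]
ft_force: [0.6, 0.1, 1.5]
gripper_width: 0.7
finger_force: 0.0
```

Run:
```python
from h import *
import pickle
c=manip.capture("wrist");go([.5568,.2495,.122],167)
h=cv2.cvtColor(c["pixels"],cv2.COLOR_RGB2HSV);m=cv2.inRange(h,(12,150,60),(30,255,255))
n,l,s,ce=cv2.connectedComponentsWithStats(m)
for j in range(1,n):
    if s[j,4]>150: print(s[j],ce[j].round(1),plane(c,*ce[j],.135,True).round(4))
print(circ(c,.556,.251,.135,.019,.024,.04))
```

```text
t 10.4 tcp [0.5604 0.2512 0.2273] phi 166.95 tilt [0.0092 0.0041] open 0.701 ff 0.0 q [ 0.42  0.41  0.05  1.2  -0.    0.65] F [1.6 1.5 4.7]
 shift in present axes [ 0.004  -0.0031  0.1052]
 turn z -0.001 rad; shift after turn [ 0.0031 -0.0024  0.1053]
[451   0  39  41 875] [473.1  19.7] [0.4384 0.4717 0.135 ]
[ 239  177   44   41 1012] [260.5 195.7] [0.5524 0.2548 0.135 ]
[(np.float32(0.5555), np.float32(0.2515), np.float32(0.0215)), (np.float32(0.5515), np.float32(0.2525), np.float32(0.0204)), (np.float32(0.5395), np.float32(0.255), np.float32(0.0232)), (np.float32(0.555), np.float32(0.2545), np.float32(0.0237))]
```

jog_arm(angular=[[0,0,-0.12],[0,0,-0.126],[0,0,-0.126],[0,0,-0.126],[0,0,-0.13],[0,0,0],[0,0,0],[0,0,0]], dp=[[0,0,-0.04],[0,0,-0.035],[0,0,0],[0,0,0],[0,0,0],[0.02,-0.028,0],[0.028,-0.038,0],[0.028,-0.038,0]], hand=[0.7,0.7,0.7,0.7,0.7,0.7,0.7,0.8])

```text
time_s: 11.2
tcp_pos: [0.5279, 0.1237, 0.2937]
orientation: [0.0, -0.2, 0.98, -0.0]
ft_force: [0.5, -0.6, 0.4]
gripper_width: 0.799
finger_force: 0.0
```

jog_arm(angular=[[0,0,0],[0,0,0],[0,0,0],[0,0,0],[0,0,0],[0,0,0]], dp=[[0.028,-0.038,0.01],[0.026,-0.036,0.02],[0.02,-0.03,0.035],[0,0,0.035],[0,0,0],[0,0,0]], hand=[0.8,0.8,0.8,0.8,0.8,0.8])

```text
time_s: 11.8
tcp_pos: [0.5006, 0.0003, 0.1944]
orientation: [-0.0, -0.199, 0.98, 0.0]
ft_force: [-0.0, -0.5, 0.2]
gripper_width: 0.798
finger_force: 0.0
```

Run:
```python
from h import *
import pickle
c=manip.capture("wrist");pickle.dump(c,open("c6.pkl","wb"));go([.448,-.025,.20],203)
c3=pickle.load(open("c3.pkl","rb"));c2=pickle.load(open("c2.pkl","rb"))
for z,r in((.09,(.010,.018)),(.075,(.015,.019)),(.066,(.019,.024))):
    print(z,[tuple(map(float,q)) for q in circ(c,.448,-.025,z,*r,half=.04)],[tuple(map(float,q)) for q in circ(c2,.448,-.025,z,*r,half=.04)])
a=rect(c,.448,-.025,.075,.03,.001);g=cv2.cvtColor(a,cv2.COLOR_RGB2GRAY)
print(g[::2,::2])
```

```text
t 11.85 tcp [0.5018 0.0006 0.1955] phi -157.03 tilt [0.0021 0.0002] open 0.802 ff 0.0 q [ 0.    0.24 -0.29  1.04  0.   -0.4 ] F [ 0.   0.6 -0.4]
 shift in present axes [ 0.0595 -0.0026 -0.0046]
 turn z -0.001 rad; shift after turn [ 0.0595 -0.0026 -0.0045]
0.09 [(0.4465000033378601, -0.02449999935925007, 0.01720000058412552), (0.44449999928474426, -0.026000000536441803, 0.015399999916553497), (0.4505000114440918, -0.0215000007301569, 0.012600000016391277), (0.4465000033378601, -0.02199999988079071, 0.013799999840557575)] [(0.44699999690055847, -0.027000000700354576, 0.016899999231100082), (0.44600000977516174, -0.029999999329447746, 0.0142000000923872)]
0.075 [(0.4465000033378601, -0.02500000037252903, 0.01759999990463257), (0.4490000009536743, -0.023499999195337296, 0.017000000923871994), (0.4449999928474426, -0.027499999850988388, 0.015399999916553497)] [(0.44850000739097595, -0.023499999195337296, 0.017400000244379044), (0.44749999046325684, -0.026499999687075615, 0.015300000086426735)]
0.066 [(0.44749999046325684, -0.023499999195337296, 0.019500000402331352), (0.4494999945163727,
[... 3363 characters left out ...]
185 182 177 180 185 192
  198 199 200 199 199 199 200 200 200 200 201 200]
 [199 200 199 199 200 199 199 199 199 199 199 199 199 199 199 198 199 200
  200 201 199 200 200 200 200 199 200 199 199 200]
 [199 200 199 199 199 199 199 199 199 199 199 199 199 200 200 200 200 199
  200 200 200 200 199 199 200 200 199 200 200 200]
 [198 198 199 198 199 199 199 199 199 199 200 199 199 199 199 201 200 200
  201 200 200 200 199 199 200 199 200 200 200 201]
 [198 199 199 199 199 199 199 199 199 199 198 200 199 200 200 199 199 199
  200 200 200 199 199 199 200 200 199 200 200 200]
 [199 198 199 199 200 199 200 199 199 201 200 200 200 200 200 200 200 200
  201 200 199 196 194 188 186 188 189 188 187 190]]
```

jog_arm(angular=[[0,0,0],[0,0,0],[0,0,0],[0,0,0],[0,0,0],[0,0,0]], dp=[[0.03,-0.001,0],[0.03,-0.001,0],[0,0,0.04],[0,0,0.03],[0,0,0],[0,0,0]], hand=[0.8,0.8,0.8,0.8,0.8,0.8])

```text
time_s: 12.45
tcp_pos: [0.4477, -0.0245, 0.1256]
orientation: [0.001, -0.199, 0.98, -0.0]
ft_force: [0.2, 0.8, 0.9]
gripper_width: 0.801
finger_force: 0.0
```

Run:
```python
from h import *
go([.447,-.0247,.054],203)
c=manip.capture("wrist")
for z,r in((.08,(.015,.019)),):
    print(z,[tuple(np.round(q,4)) for q in circ(c,.448,-.025,z,*r,half=.04)])
go([.447,-.0247,.054],203)
```

```text
t 12.45 tcp [ 0.4477 -0.0245  0.1256] phi -156.99 tilt [ 0.0021 -0.0001] open 0.801 ff 0.0 q [-0.05  0.22 -0.52  0.83  0.   -0.46] F [0.2 0.8 0.9]
 shift in present axes [0.0009 0.0002 0.0716]
 turn z 0.000 rad; shift after turn [0.0008 0.0001 0.0716]
0.08 [(np.float32(0.448), np.float32(-0.024), np.float32(0.017)), (np.float32(0.444), np.float32(-0.0255), np.float32(0.0165)), (np.float32(0.4285), np.float32(-0.0315), np.float32(0.0158))]
t 12.5 tcp [ 0.4485 -0.0246  0.1262] phi -157.0 tilt [ 0.0037 -0.0002] open 0.798 ff 0.0 q [-0.05  0.22 -0.52  0.83  0.   -0.46] F [ 0.3 -0.3  0.2]
 shift in present axes [0.0016 0.0006 0.0722]
 turn z -0.000 rad; shift after turn [0.0014 0.0005 0.0722]
```

Centred over the shaker. Descend and grip.

jog_arm(angular=[[0,0,0],[0,0,0],[0,0,0],[0,0,0],[0,0,0],[0,0,0],[0,0,0],[0,0,0]], dp=[[0,0,0.025],[0,0,0.03],[0,0,0.017],[0,0,0],[0,0,0],[0,0,0],[0,0,0],[0,0,0]], hand=[0.8,0.8,0.8,0.6,0.45,0.3,0.3,0.3])

```text
time_s: 13.3
tcp_pos: [0.4484, -0.0252, 0.054]
orientation: [0.002, -0.199, 0.98, -0.001]
ft_force: [0.0, -0.5, 6.0]
gripper_width: 0.405
finger_force: 59.8
```

Run:
```python
from h import *
go([.447,-.0247,.3],203)
```

```text
t 13.3 tcp [ 0.4484 -0.0252  0.054 ] phi -157.07 tilt [ 0.0046 -0.0004] open 0.405 ff 59.8 q [-0.06  0.3  -0.63  0.63 -0.   -0.46] F [ 0.  -0.5  6. ]
 shift in present axes [ 1.00e-04  5.00e-04 -2.46e-01]
 turn z -0.001 rad; shift after turn [ 0.0011  0.001  -0.246 ]
```

jog_arm(angular=[[0,0,0],[0,0,0],[0,0,0],[0,0,0],[0,0,0],[0,0,0],[0,0,0]], dp=[[0,0,-0.015],[0,0,-0.03],[0,0,-0.045],[0,0,-0.045],[0,0,-0.035],[0,0,0],[0,0,0]], hand=[0.3,0.3,0.3,0.3,0.3,0.3,0.3])

```text
time_s: 14.0
tcp_pos: [0.4469, -0.025, 0.2233]
orientation: [0.002, -0.199, 0.98, -0.0]
ft_force: [-0.0, 0.3, -1.1]
gripper_width: 0.403
finger_force: 59.6
```

Run:
```python
from h import *
import pickle
c=manip.capture("wrist");s=manip.capture("side");pickle.dump((c,s),open("c7.pkl","wb"));S,t,M=st();go([.4045,.2375,.25],203)
# held shaker in the side view: light pixels near the projected axis, per row
for dz in(.03,.015,0,-.015,-.03,-.045,-.054):
    u,v=proj(s,t+[0,0,dz]);v=int(round(v));row=s["pixels"][v].astype(int);x=int(round(u));print(dz,round(u,1),v,row[x-9:x+10].mean(1).astype(int))
print([tuple(np.round(q,4)) for q in circ(c,t[0],t[1],t[2]+.025,.014,.019,half=.04)])
```

```text
t 14.1 tcp [ 0.4452 -0.025   0.2211] phi -157.07 tilt [-0.0019  0.0001] open 0.402 ff 59.6 q [-0.06  0.14 -0.35  1.08  0.   -0.46] F [-0.3  0.5 -0.8]
 shift in present axes [-0.0647  0.2576 -0.0288]
 turn z -0.001 rad; shift after turn [-0.0651  0.2575 -0.0289]
0.03 292.7 152 [129 129 128 124 101  64  33  30  32  34  36  34  36  69 111 126 128 127
 128]
0.015 292.4 156 [130 129 128 125  93  87  95  87  55  40  39  42  80  96 116 126 127 127
 128]
0 292.1 160 [131 130 129 124 111 114 110  81  48  38  35  49  92 108 121 127 128 128
 127]
-0.015 291.9 164 [199 196 183 140 122 129 127 116 109 108 109 112 129 136 107 126 143 141
 139]
-0.03 291.6 168 [133 129  96 104 124 131 136 139 139 141 142 143 141 132 115 169 202 209
 206]
-0.045 291.3 172 [128 129 129 126 105 111 125 131 136 138 138 136 133 125  96 111 126 128
 128]
-0.054 291.1 174 [129 129 129 127 119  96  87  91  96 101 103  97  92  86 105 121 126 128
 128]
[(np.float64(0.4412), np.float64(-0.026), np.float64(0.0154)), (np.float64(0.4437), np.float64(-0.0235), np.float64(0.0187)), (np.float64(0.4482), np.float64(-0.023), np.float64(0.017))]
```

jog_arm(angular=[[0,0,0],[0,0,0],[0,0,0],[0,0,0],[0,0,0],[0,0,0],[0,0,0],[0,0,0]], dp=[[-0.005,0.02,0],[-0.01,0.04,0],[-0.011,0.045,0],[-0.011,0.045,0],[-0.011,0.045,0],[-0.01,0.04,0],[-0.005,0.023,0],[0,0,0]], hand=[0.3,0.3,0.3,0.3,0.3,0.3,0.3,0.3])

```text
time_s: 14.9
tcp_pos: [0.4022, 0.2393, 0.2201]
orientation: [-0.002, -0.201, 0.98, -0.0]
ft_force: [0.3, -0.2, -2.0]
gripper_width: 0.407
finger_force: 59.6
```

jog_arm(angular=[[0,0,0],[0,0,0]], dp=[[0,0,0],[0,0,0]], hand=[0.3,0.3])

```text
time_s: 15.1
tcp_pos: [0.4031, 0.2359, 0.221]
orientation: [-0.001, -0.198, 0.98, -0.001]
ft_force: [-0.7, 0.1, -1.8]
gripper_width: 0.405
finger_force: 59.6
```

Run:
```python
from h import *
go([.4045,.2375,.09],203)
c=manip.capture("wrist");go([.4045,.2375,.09],203)
print("knob/back jar/cup check",[tuple(np.round(q,4)) for q in circ(c,.4045,.2375,.07,.025,.032,half=.05)])
```

```text
t 15.1 tcp [0.4031 0.2359 0.221 ] phi -157.12 tilt [-0.0019 -0.0017] open 0.405 ff 59.6 q [ 0.53  0.17 -0.31  1.09 -0.    0.13] F [-0.7  0.1 -1.8]
 shift in present axes [-0.0022  0.001   0.131 ]
 turn z -0.002 rad; shift after turn [-0.0019  0.0009  0.131 ]
t 15.15 tcp [0.4034 0.2358 0.2213] phi -157.16 tilt [-0.0014 -0.0012] open 0.402 ff 59.6 q [ 0.53  0.17 -0.31  1.09 -0.    0.13] F [-0.4 -0.5 -0.9]
 shift in present axes [-0.0019  0.0012  0.1313]
 turn z -0.003 rad; shift after turn [-0.0017  0.0011  0.1313]
knob/back jar/cup check [(np.float32(0.404), np.float32(0.2365), np.float32(0.0306)), (np.float32(0.3965), np.float32(0.233), np.float32(0.026)), (np.float32(0.401), np.float32(0.235), np.float32(0.0306)), (np.float32(0.401), np.float32(0.2325), np.float32(0.0306))]
```

jog_arm(angular=[[0,0,0],[0,0,0],[0,0,0],[0,0,0],[0,0,0],[0,0,0],[0,0,0],[0,0,0]], dp=[[-0.001,0.001,0.02],[0,0,0.035],[0,0,0.03],[0,0,0.015],[0,0,0.01],[0,0,0.01],[0,0,0.006],[0,0,0]], hand=[0.3,0.3,0.3,0.3,0.3,0.3,0.3,0.3])

```text
time_s: 15.95
tcp_pos: [0.4042, 0.2381, 0.0957]
orientation: [-0.0, -0.199, 0.98, -0.0]
ft_force: [-0.6, 0.2, -1.0]
gripper_width: 0.408
finger_force: 59.7
```

jog_arm(angular=[[0,0,0],[0,0,0],[0,0,0]], dp=[[0,0,0.002],[0,0,0.002],[0,0,0]], hand=[0.3,0.3,0.3])

```text
time_s: 16.25
tcp_pos: [0.4044, 0.2386, 0.0922]
orientation: [0.0, -0.199, 0.98, 0.0]
ft_force: [0.1, -0.2, -0.9]
gripper_width: 0.407
finger_force: 59.7
```

jog_arm(angular=[[0,0,0],[0,0,0],[0,0,0],[0,0,0]], dp=[[0,0,0.002],[0,0,0.001],[0,0,0.001],[0,0,0]], hand=[0.3,0.3,0.3,0.3])

```text
time_s: 16.65
tcp_pos: [0.4041, 0.2384, 0.0878]
orientation: [-0.0, -0.199, 0.98, -0.0]
ft_force: [0.6, -0.2, -0.1]
gripper_width: 0.405
finger_force: 59.7
```

jog_arm(angular=[[0,0,0],[0,0,0],[0,0,0]], dp=[[0,0,0.001],[0,0,0.001],[0,0,0]], hand=[0.3,0.3,0.3])

```text
time_s: 16.95
tcp_pos: [0.4043, 0.2385, 0.0861]
orientation: [0.0, -0.199, 0.98, 0.0]
ft_force: [-0.2, -0.1, 0.8]
gripper_width: 0.405
finger_force: 59.8
```

jog_arm(angular=[[0,0,0],[0,0,0],[0,0,0],[0,0,0],[0,0,0],[0,0,0],[0,0,0],[0,0,0]], dp=[[0,0,0.001],[0,0,0],[0,0,0],[0,0,0],[0,0,0],[0,0,-0.01],[0,0,-0.03],[0,0,-0.04]], hand=[0.3,0.42,0.5,0.6,0.7,0.7,0.7,0.7])

```text
time_s: 17.75
tcp_pos: [0.4027, 0.2375, 0.1648]
orientation: [-0.002, -0.199, 0.98, -0.001]
ft_force: [0.6, -0.0, 0.1]
gripper_width: 0.698
finger_force: 0.0
```

jog_arm(angular=[[0,0,0],[0,0,0],[0,0,0],[0,0,0],[0,0,0],[0,0,0]], dp=[[0,0,-0.04],[0,0,-0.04],[0,0,-0.035],[0,0,-0.02],[0,0,0],[0,0,0]], hand=[0.7,0.8,0.8,0.8,0.8,0.8])

```text
time_s: 18.35
tcp_pos: [0.4042, 0.2384, 0.3002]
orientation: [0.0, -0.199, 0.98, 0.0]
ft_force: [-0.7, 0.2, -0.9]
gripper_width: 0.803
finger_force: 0.0
```

Run:
```python
from h import *
import pickle
c=manip.capture("wrist");s=manip.capture("side");w=manip.capture("scene");pickle.dump((c,s,w),open("c8.pkl","wb"))
print("shaker top",[tuple(np.round(q,4)) for q in circ(c,.404,.238,.112,.014,.019,half=.035)])
print("yellow",[tuple(np.round(q,4)) for q in circ(c,.556,.251,.135,.019,.024,half=.04)])
def m(c,lo,hi,z,a=100):
    h=cv2.cvtColor(c["pixels"],cv2.COLOR_RGB2HSV);n,l,st_,ce=cv2.connectedComponentsWithStats(cv2.inRange(h,lo,hi))
    for j in range(1,n):
        if st_[j,4]>a: print("  ",st_[j],ce[j].round(1),plane(c,*ce[j],z,True).round(4))
print("yel");m(c,(12,150,60),(30,255,255),.135)
print("red");m(c,(0,170,90),(7,255,255),.129)
print("knob brown");m(c,(3,90,30),(12,255,130),.185,250)
go([.4778,.269,.25],203)
```

```text
shaker top [(np.float32(0.4035), np.float32(0.24), np.float32(0.0182)), (np.float32(0.4015), np.float32(0.238), np.float32(0.0155))]
yellow [(np.float32(0.557), np.float32(0.2505), np.float32(0.0214)), (np.float32(0.5585), np.float32(0.2525), np.float32(0.0232)), (np.float32(0.5545), np.float32(0.252), np.float32(0.021))]
yel
   [419 216  30  38 550] [436.3 235.5] [0.3845 0.481  0.135 ]
   [203 270  29  32 576] [216.6 287.3] [0.5516 0.2494 0.135 ]
red
   [172 205  35  34 444] [191.8 220.8] [0.4817 0.1936 0.129 ]
knob brown
   [ 231  241   42   39 1093] [253.7 259.9] [0.4696 0.2645 0.185 ]
   [  0 277  27  36 417] [ 12.5 294. ] [ 0.6808 -0.0191  0.185 ]
t 18.5 tcp [0.4034 0.2379 0.2986] phi -157.07 tilt [-0.0025 -0.0015] open 0.796 ff 0.0 q [ 0.53  0.15 -0.14  1.29 -0.    0.13] F [-1.2 -0.8 -1.2]
 shift in present axes [-0.0808 -0.0003  0.0483]
 turn z -0.001 rad; shift after turn [-0.0806 -0.0005  0.0486]
```

jog_arm(angular=[[0,0,0],[0,0,0],[0,0,0],[0,0,0],[0,0,0],[0,0,0]], dp=[[-0.04,0,0],[-0.0405,0,0],[0,0,0.03],[0,0,0.03],[0,0,0],[0,0,0]], hand=[0.8,0.8,0.8,0.8,0.8,0.8])

```text
time_s: 19.1
tcp_pos: [0.4774, 0.2693, 0.2391]
orientation: [-0.002, -0.199, 0.98, -0.001]
ft_force: [0.6, -0.3, -0.3]
gripper_width: 0.797
finger_force: 0.0
```

Run:
```python
from h import *
c=manip.capture("wrist");go([.4778,.269,.16],203)
h=cv2.cvtColor(c["pixels"],cv2.COLOR_RGB2HSV);n,l,st_,ce=cv2.connectedComponentsWithStats(cv2.inRange(h,(3,90,30),(12,255,140)))
for j in range(1,n):
    if st_[j,4]>400: print(st_[j],ce[j].round(1),plane(c,*ce[j],.183,True).round(4))
print([tuple(np.round(q,4)) for q in circ(c,.478,.269,.185,.016,.021,half=.035)],[tuple(np.round(q,4)) for q in circ(c,.478,.269,.18,.016,.021,half=.035)])
go([.4778,.269,.16],203)
```

```text
t 19.15 tcp [0.4783 0.2698 0.2404] phi -157.07 tilt [-0.0002 -0.0002] open 0.798 ff 0.0 q [ 0.51  0.3  -0.08  1.19 -0.    0.11] F [-0.2  0.2 -0.3]
 shift in present axes [ 0.0007 -0.0005  0.0804]
 turn z -0.001 rad; shift after turn [ 0.0008 -0.0005  0.0804]
[ 225  183   56   57 2403] [253.3 211. ] [0.4749 0.2669 0.183 ]
[(np.float32(0.477), np.float32(0.268), np.float32(0.0178)), (np.float32(0.475), np.float32(0.2695), np.float32(0.0201)), (np.float32(0.485), np.float32(0.2795), np.float32(0.0173)), (np.float32(0.471), np.float32(0.2935), np.float32(0.0183))] [(np.float32(0.4775), np.float32(0.271), np.float32(0.0207)), (np.float32(0.478), np.float32(0.2685), np.float32(0.0188)), (np.float32(0.488), np.float32(0.281), np.float32(0.0168)), (np.float32(0.47), np.float32(0.295), np.float32(0.0162))]
t 19.15 tcp [0.4783 0.2698 0.2404] phi -157.07 tilt [-0.0002 -0.0002] open 0.798 ff 0.0 q [ 0.51  0.3  -0.08  1.19 -0.    0.11] F [-0.2  0.2 -0.3]
 shift in present axes [ 0.0007 -0.0005  0.0804]
 turn z -0.001 rad; shift after turn [ 0.0008 -0.0005  0.0804]
```

jog_arm(angular=[[0,0,0],[0,0,0],[0,0,0],[0,0,0],[0,0,0],[0,0,0],[0,0,0],[0,0,0]], dp=[[0.0005,-0.0005,0.03],[0,0,0.03],[0,0,0.02],[0,0,0],[0,0,0],[0,0,0],[0,0,0],[0,0,0]], hand=[0.8,0.8,0.75,0.65,0.58,0.52,0.46,0.4])

```text
time_s: 19.95
tcp_pos: [0.4798, 0.2689, 0.1622]
orientation: [0.002, -0.199, 0.98, -0.001]
ft_force: [-0.3, -3.5, 7.0]
gripper_width: 0.427
finger_force: 59.6
```

jog_arm(angular=[[0,0,0],[0,0,0],[0,0,0]], dp=[[0,0,0],[0,0,0],[0,0,0]], hand=[0.3,0.3,0.3])

```text
time_s: 20.25
tcp_pos: [0.4798, 0.2689, 0.1622]
orientation: [0.002, -0.199, 0.98, -0.001]
ft_force: [0.3, -2.8, 6.3]
gripper_width: 0.431
finger_force: 59.6
```

Run:
```python
from h import *
go([.4778,.269,.16],108);print(manip.observe()["moment"])
```

```text
t 20.25 tcp [0.4798 0.2689 0.1622] phi -157.1 tilt [ 0.0046 -0.0001] open 0.431 ff 59.6 q [ 0.51  0.34 -0.23  0.99 -0.    0.11] F [ 0.3 -2.8  6.3]
 shift in present axes [0.0018 0.0009 0.0022]
 turn z 1.656 rad; shift after turn [ 0.0007 -0.0019  0.0022]
[-0.67488601 -0.19203716  0.02282618]
```

jog_arm(angular=[[0,0,0.01],[0,0,0.02],[0,0,0.035],[0,0,0.05],[0,0,0.06],[0,0,0.06],[0,0,0.06],[0,0,0.06]], dp=[[0,0,0],[0,0,0],[0,0,0],[0,0,0],[0,0,0],[0,0,0],[0,0,0],[0,0,0]], hand=[0.3,0.3,0.3,0.3,0.3,0.3,0.3,0.3])

```text
time_s: 21.05
tcp_pos: [0.48, 0.2683, 0.1622]
orientation: [0.002, -0.021, 1.0, -0.001]
ft_force: [1.2, -4.7, 7.2]
gripper_width: 0.433
finger_force: 59.6
```

jog_arm(angular=[[0,0,0.06],[0,0,0.06],[0,0,0.06],[0,0,0.06],[0,0,0.06],[0,0,0.06],[0,0,0.06],[0,0,0.06]], dp=[[0,0,0],[0,0,0],[0,0,0],[0,0,0],[0,0,0],[0,0,0],[0,0,0],[0,0,0]], hand=[0.3,0.3,0.3,0.3,0.3,0.3,0.3,0.3])

```text
time_s: 21.85
tcp_pos: [0.4798, 0.2675, 0.1623]
orientation: [0.003, 0.217, 0.976, -0.001]
ft_force: [0.5, -6.8, 7.8]
gripper_width: 0.429
finger_force: 59.7
```

jog_arm(angular=[[0,0,0.06],[0,0,0.06],[0,0,0.06],[0,0,0.06],[0,0,0.06],[0,0,0.05],[0,0,0.03],[0,0,0.015]], dp=[[0,0,0],[0,0,0],[0,0,0],[0,0,0],[0,0,0],[0,0,0],[0,0,0],[0,0,0]], hand=[0.3,0.3,0.3,0.3,0.3,0.3,0.3,0.3])

```text
time_s: 22.65
tcp_pos: [0.4794, 0.267, 0.1622]
orientation: [0.003, 0.404, 0.915, -0.001]
ft_force: [1.0, -7.0, 9.7]
gripper_width: 0.43
finger_force: 59.8
```

Run:
```python
from h import *
go([.4778,.269,.16],108)
A=np.array([.4778,.269])
c=manip.capture("wrist");s=manip.capture("side")
h=cv2.cvtColor(c["pixels"],cv2.COLOR_RGB2HSV)
for nm,lo,hi,z in(("red",(0,170,90),(7,255,255),.129),("yellow",(12,150,60),(30,255,255),.135)):
    n,l,st_,ce=cv2.connectedComponentsWithStats(cv2.inRange(h,lo,hi))
    for j in range(1,n):
        if st_[j,4]>150:
            p=plane(c,*ce[j],z,True);d=p[:2]-A;print(nm,st_[j],p.round(4),np.hypot(*d).round(3),np.degrees(np.arctan2(d[1],d[0])).round(1))
```

```text
t 22.65 tcp [0.4794 0.267  0.1622] phi 132.33 tilt [ 0.004  -0.0039] open 0.43 ff 59.8 q [ 0.51  0.34 -0.23  0.99 -0.01  1.34] F [ 1.  -7.   9.7]
 shift in present axes [0.0026 0.0001 0.0022]
 turn z 0.425 rad; shift after turn [ 0.0024 -0.0009  0.0022]
red [ 485   21   27   58 1180] [0.5184 0.4794 0.129 ] 0.214 79.1
red [ 107  150   60   59 1260] [0.4061 0.2502 0.129 ] 0.074 -165.3
```

jog_arm(angular=[[0,0,0.015],[0,0,0.03],[0,0,0.05],[0,0,0.05],[0,0,0.05],[0,0,0.05],[0,0,0.035],[0,0,0.015]], dp=[[0,0,0],[0,0,0],[0,0,0],[0,0,0],[0,0,0],[0,0,0],[0,0,0],[0,0,0]], hand=[0.3,0.3,0.3,0.3,0.3,0.3,0.3,0.3])

```text
time_s: 23.55
tcp_pos: [0.479, 0.2668, 0.1622]
orientation: [0.003, 0.534, 0.845, -0.001]
ft_force: [0.5, -7.9, 10.2]
gripper_width: 0.43
finger_force: 59.9
```

Run:
```python
from h import *
import pickle
go([.4778,.269,.16],108)
A=np.array([.4778,.269])
c={n:manip.capture(n) for n in("wrist","side","scene")};pickle.dump(c,open("c9.pkl","wb"))
R_={}
for nm,lo,hi,z in(("red",(0,150,70),(8,255,255),.125),("yellow",(12,120,60),(30,255,255),.125)):
  for k,im in c.items():
    h=cv2.cvtColor(im["pixels"],cv2.COLOR_RGB2HSV)
    n,l,st_,ce=cv2.connectedComponentsWithStats(cv2.morphologyEx(cv2.inRange(h,lo,hi),cv2.MORPH_CLOSE,np.ones((5,5))))
    for j in range(1,n):
        p=plane(im,*ce[j],z,k=="wrist");d=p[:2]-A
        if st_[j,4]>5 and np.hypot(*d)<.13: print(nm,k,st_[j],p.round(4),np.hypot(*d).round(3),np.degrees(np.arctan2(d[1],d[0])).round(1));R_.setdefault(nm,[]).append((st_[j,4],k,ray(im,*ce[j],k=="wrist")))
for nm,v in R_.items():
    best={};[best.__setitem__(k,(a,r)) for a,k,r in sorted(v,key=lambda q:q[0])]
    if len(best)>1: p,e=tri([r for a,r in best.values()]);d=p[:2]-A;print(nm,list(best),p.round(4),np.round(e,4),np.degrees(np.arctan2(d[1],d[0])).round(1))
for cx,cy in((.398,.269),):
    print("red cap circles",[tuple(np.round(q,4)) for q in circ(c["wrist"],cx,cy,.129,.019,.025,half=.045)],"rim",[tuple(np.round(q,4)) for q in circ(c["wrist"],cx,cy,.07,.026,.032,half=.05)])
```

```text
t 23.55 tcp [0.479  0.2668 0.1622] phi 115.41 tilt [ 0.0032 -0.0043] open 0.43 ff 59.9 q [ 0.51  0.34 -0.23  0.99 -0.01  1.64] F [ 0.5 -7.9 10.2]
 shift in present axes [ 0.0025 -0.0001  0.0022]
 turn z 0.129 rad; shift after turn [ 0.0025 -0.0004  0.0022]
red wrist [ 103  149   71   72 2758] [0.4022 0.2636 0.125 ] 0.076 -175.9
red wrist [187 241  12   4  21] [0.4469 0.2396 0.125 ] 0.043 -136.5
red side [264 221  15  11 121] [0.3949 0.2733 0.125 ] 0.083 177.1
red scene [200 216   9   5  30] [0.3811 0.2585 0.125 ] 0.097 -173.8
yellow wrist [334 137  21  10  64] [0.5028 0.3388 0.125 ] 0.074 70.3
yellow wrist [320 163  14  20 105] [0.502  0.3157 0.125 ] 0.053 62.6
yellow wrist [117 169  22   9  61] [0.3928 0.2658 0.125 ] 0.085 -177.8
yellow wrist [113 188   1   6   6] [0.3857 0.2494 0.125 ] 0.094 -168.0
yellow wrist [349 188   5   3  13] [0.5213 0.3149 0.125 ] 0.063 46.5
yellow wrist [241 240   7  12  52] [0.4785 0.2517 0.125 ] 0.017 -87.6
yellow wrist [182 246   6   4  13] [0.4434 0.2337 0.125 ] 0.049 -134.3
yellow wrist [263 247  11  12  34] [0.4947 0.2534 0.125 ] 0.023 -42.6
yellow w
[... 929 characters left out ...]
 15] [0.508  0.3023 0.125 ] 0.045 47.7
red ['wrist', 'scene', 'side'] [0.399  0.2588 0.1132] [0.0004 0.0031 0.0029] -172.7
yellow ['wrist', 'side'] [0.4724 0.2182 0.1369] [0.0194 0.0194] -96.0
red cap circles [(np.float32(0.4165), np.float32(0.2855), np.float32(0.0202)), (np.float32(0.4095), np.float32(0.28), np.float32(0.0247)), (np.float32(0.412), np.float32(0.2795), np.float32(0.0225)), (np.float32(0.4135), np.float32(0.282), np.float32(0.0247))] rim [(np.float32(0.406), np.float32(0.2685), np.float32(0.0262)), (np.float32(0.402), np.float32(0.267), np.float32(0.0295)), (np.float32(0.389), np.float32(0.2415), np.float32(0.027)), (np.float32(0.394), np.float32(0.2445), np.float32(0.0284))]
```

jog_arm(angular=[[0,0,0.015],[0,0,0.03],[0,0,0.035],[0,0,0.025],[0,0,0.01],[0,0,0],[0,0,0],[0,0,0]], dp=[[0,0,0],[0,0,0],[0,0,0],[0,0,0],[0,0,0],[0,0,0],[0,0,0],[0,0,0]], hand=[0.3,0.3,0.3,0.3,0.3,0.3,0.3,0.3])

```text
time_s: 24.5
tcp_pos: [0.4788, 0.2667, 0.1622]
orientation: [0.002, 0.582, 0.813, -0.001]
ft_force: [-0.4, -8.2, 10.4]
gripper_width: 0.429
finger_force: 60.0
```

jog_arm(angular=[[0,0,0],[0,0,0],[0,0,0],[0,0,0]], dp=[[0,0,0],[0,0,0],[0,0,0],[0,0,0]], hand=[0.3,0.3,0.3,0.3])

```text
time_s: 24.9
tcp_pos: [0.4788, 0.2667, 0.1622]
orientation: [0.002, 0.582, 0.813, -0.001]
ft_force: [-0.3, -8.5, 9.7]
gripper_width: 0.431
finger_force: 60.0
```

Run:
```python
from h import *
go([.4778,.269,.16],108)
A=np.array([.4778,.269])
for k in("wrist","side","scene"):
    im=manip.capture(k)
    for nm,lo,hi,z in(("red",(0,150,70),(8,255,255),.122),("yellow",(15,120,60),(30,255,255),.125)):
        if nm=="yellow" and k=="wrist": continue
        h=cv2.cvtColor(im["pixels"],cv2.COLOR_RGB2HSV)
        n,l,st_,ce=cv2.connectedComponentsWithStats(cv2.morphologyEx(cv2.inRange(h,lo,hi),cv2.MORPH_CLOSE,np.ones((5,5))))
        for j in range(1,n):
            p=plane(im,*ce[j],z,k=="wrist");d=p[:2]-A
            if st_[j,4]>28 and np.hypot(*d)<.13: print(nm,k,st_[j],d.round(4),np.degrees(np.arctan2(d[1],d[0])).round(1))
```

```text
t 24.9 tcp [0.4788 0.2667 0.1622] phi 108.87 tilt [ 0.0029 -0.0043] open 0.431 ff 60.0 q [ 0.51  0.34 -0.23  0.99 -0.01  1.75] F [-0.3 -8.5  9.7]
 shift in present axes [ 0.0025 -0.0002  0.0022]
 turn z 0.015 rad; shift after turn [ 0.0025 -0.0002  0.0022]
red wrist [ 103  150   71   71 2809] [-0.0767  0.0017] 178.7
red side [263 221  15  13 131] [-0.0809  0.0076] 174.6
yellow side [256 204  14  12 143] [-0.0205 -0.0786] -104.6
red scene [198 216   9   5  32] [-0.0934 -0.0019] -178.8
```

```bash
python3 -c "
from bench import manip
print(manip.close_job())"
```

```text
the job is handed in; nothing more can be done
None
```

I handed the job in at about 25 s on the robot's clock: the yellow jar and the salt shaker are each in a cup, the red-capped jar is at the front (within about 8 mm by the cameras), and the gripper is still closed on the knob at about 60 N. I did not re-check the other jars' tilt or the bystanders' positions at the end, and no verdict came back.

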